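Index the finishing turntable and lock it with its drop pin

ROBOT

A 6-joint arm with a two-finger parallel gripper is mounted at the origin on a cart in front of the work surface, level with it; the furniture and walls round the work are solid. World frame = base frame: x ahead of the robot, y to its left, z up, the work surface at z = 0. Lengths are in mm, angles in rad, forces in N, time in s.
With the tool pointing down it reaches from about 250 to 775 mm from the base axis. Payload 4 kg.
Tool frame: the origin (TCP) lies at the very end of the fingers, on their centre line; the grasp point (between the pads) lies 19 mm behind it; z points along the fingers, y is the line along which they close (so a half turn about z gives the same grasp; the last joint's range is limited). The gripper opens to 85 mm and grips with 20 to 120 N. Pads are 22 mm wide; open, the fingers measure 114 mm over their backs; the gripper's body (76 mm by 85 mm) begins 54 mm behind the grasp point. The pads swing forward as they close: fully open they stand 13 mm farther back than shut.
Start: joints at [1.081, 0.087, 1.371, -0, 1.684, -0.103], TCP at [207.485, 509.38, 231.341] pointing down, gripper open.
Joint ranges: [-3.1, 3.1], [-0.76, 2.03], [0.27, 2.55], [-1.08, 4.22], [0.17, 2.65], [-2.57, 2.57]. Speed limits (rad/s): [2.79, 2.79, 3.14, 3.14, 3.14, 3.14].

INTERFACE

Orientations are given as a unit quaternion [x, y, z, w].
In Python, from plant import ctrl, imaging, finder gives the robot as it stands.
- The arm moves only by the tool apply_moves, never from a script. Its argument "deltas" is a list of rows, each an object of numbers: "x", "y", "z": the shift along the tool's x, y, z in m; "roll": the turn about the tool's z in rad; "claw": the closure, from 0 (fully open) to 1 (shut). In form: [{"x": .., "y": .., "z": .., "roll": .., "claw": ..}, ...]. A call has exactly 8 rows; each row shifts and turns the commanded pose from where the row before left it, along the tool's axes as they then stand; what a row does not reach is not made up. A row lasts 1/10 s, in which the tool goes at most 50 mm and 8.59 degrees, less where a joint would pass 70% of its speed; a pose out of reach is approached as far as the arm can. A call with a gripper value outside its range is refused whole. The fingers move at their own pace and stop on an object; "newtons" is the grip in N (left out, the last holds). Time passes only in rows, so rows that do not move let the fingers close, or fill a call up. It gives the time, the measured TCP pose, the force, the opening and the grip force at its end, in the units of the state.
- ctrl.sense(): the state, without advancing time (a new reading comes with each control period).
- imaging.get_image(name): name is "scene" or "top" or "wrist"; returns a dict with "frame" (480x640x3 uint8, red, green, blue), "fx", "fy", "cx", "cy" (pixels), "dist" ([k1, k2, p1, p2, k3] as OpenCV has them; the pictures are not rectified), "R" (3x3) and "t" (3): a world point X has camera coordinates R X + t; the wrist camera has in their place "mount" (4x4, takes a point from camera to tool coordinates, whose origin is the TCP and whose axes are the flange's). Camera axes: x right, y down, z forward; pixel columns grow to the right and rows downward; lengths in mm; the calibration is good to about 2 mm. A picture is of the moment at which its call begins: read the wrist's pose just before it. There is no depth.
- ctrl.job_done(): hands the job in; it is judged then, once.
Trained networks look in a picture, given as the dict that the camera call returned (one of the last four; its "shot" number tells which), for a name from the list of things; names that differ only in an ending like _2 or _b are one class to them, and where a whole thing is asked for, a point or a joint stands for the part that bears it (a point fixed in the world has none). Each returns a list of dicts, best first, with "confidence" (0 to 1); they miss things now and then, are a little off and sometimes report something else, mostly with a low value. They report only what shows in the picture. A call takes as long as a camera call. They do not tell look-alikes from the thing itself.
- finder.recognise(picture, name): "pixel" ([column, row] in pixels, amid what is visible of it).
- finder.mark_of(picture, name): "pixel" ([column, row] in pixels: a listed point, or the origin of a listed thing).
The state is a dict: "clock": time; "joints": joint angles; "qd": joint speeds; "tau": joint torques, N m; "position": TCP position; "tool_rot": TCP orientation; "wrist_force": force on the tool from outside, world axes, zero at the start; "wrist_torque": the same for the moment, N m; "width": finger opening in mm; "gripper_force": force on a finger pad.
Only numpy, scipy, OpenCV 4.12 (cv2) and the standard library are available. Lean on these libraries where they do the work, as an engineer would, in place of code of your own. Each camera call takes 0.05 s, during which the arm holds its last target. There are 200 camera calls.

TASK

Bring the black fuel cap round to the front of the finishing turntable by pushing the rim of its plate, then lock the plate there: move the drop pin from the parking hole of the bracket to the guide hole and ease the plate on until the pin falls fully home, its knob down on the bracket. Push gently: a plate that the pin has caught must not be forced, the pin must not be rammed down, and the fuel cap and the white clip on the plate are not to be touched.

Things in the scene. Friction and masses are not known exactly. Their poses are not given: they have to be found in the camera images.
- turntable_base: Grey cast base of a hand-turned turntable, bolted down. Origin on the plate's axis at bench height, z up. Its own -x is the FRONT (towards the worker), +y its left. Low foot and bolted lugs (18 mm high at most) lie below the plate. Lock bracket on the -y side, 44 mm wide along x: head y -120 to -218 mm, z 52 to 78 mm, overhanging the plate's rim; solid below from y -168 outward
- turntable_plate (a joint): How far the plate has been turned since the start, rad, anticlockwise from above positive, endless. Round aluminium plate on a bearing with drag (about 2.5 N at the rim, no spring: it stays where left). Four stations a quarter turn apart: cork pads, radius 37 mm, 2 mm high, centred 72 mm from the axis, a part lying on each
- plate_centre (a point): Centre of the plate's top face, on the axis, 44 mm above the bench. Plate radius 150 mm, 12 mm thick. On the radius through each pad the rim has an index notch, 14 mm wide, 26 mm deep, cut through. Half-way between pads (45 degrees off) are four open finger recesses, 80 mm wide at the rim, 58 mm at their floor 114 mm from the axis: push a recess's flank to turn the plate
- guide (a point): Centre of the guide hole's mouth in the bracket's top face, 78 mm high: upright through hole, 14 mm in diameter, 26 mm long, 138 mm from the axis, 8 mm above the circle on which the index notches pass. A notch is under it when a station faces exactly front
- parking (a point): Centre of the parking hole's mouth in the same top face, 55 mm farther out; same diameter. The drop pin stands in it at the start
- pin_knob (a point): Centre of the drop pin's black knurled knob, 26 mm in diameter, 24 mm tall. Parked or fully home its under face sits on the bracket and this point is 90 mm above the bench; standing on the plate through the guide it is 108 mm high. When an index notch comes under it the pin falls these 18 mm by its own weight and locks the plate with about 1 mm of play
- drop_pin: The same pin, loose, about 160 g. Steel shank below the knob 12 mm in diameter, 52 mm long, its last 3 mm tapered to 8 mm. Origin at the tip, 64 mm below the knob's centre; z along the pin towards the knob
- fuel_cap: Black ribbed fuel cap with a grip bar, 69 mm in diameter, 33 mm tall, origin at the centre of its underside. It starts on the pad at the left or at the right of the turntable, the plate up to 0.3 rad off square. It lies up to 8 mm off its pad's middle either way, so it tells that station's bearing only to about 0.12 rad
- white_clip: White primed clip, 59 x 22 x 29 mm, lying about on the pad that starts at the front, up to 14 mm off its middle either way; origin at the centre of its underside
Things that resemble listed ones, but are neither listed nor needed, are in the scene too. Of the things that look like the fuel_cap, the middle-sized one is meant.

How it is judged:
By the outcome, as a careful person would: the job done as asked, in the order asked, and still so for the second after the job is handed in, with the robot touching nothing.
It also fails if it takes over 69 s, if anything falls off the work surface, if the arm or the gripper's body presses on something with over 40 N, if the wrist force passes 120 N, or if a joint passes its speed limit or range.

## Working session

There is one attempt and no reset: what is moved stays moved. The work goes in short steps, Python scripts to look and compute and a tool call to move; the robot and the scene stay as the last step left them, time stands still between calls to the robot, and variables do not carry over. Pictures are saved under pics/ and viewed, at most 13 in all, crops included, and the job is handed in when it is done.

Besides the shell and the picture viewer there is one more tool, called after ">>>" as name([rows], argument=value, ...), one row to a line, values as JSON. apply_moves: Moves the arm, as the interface text tells. Its arguments: {"type":"object","properties":{"deltas":{"type":"array","items":{"type":"object","properties":{"x":{"type":"number"},"y":{"type":"number"},"z":{"type":"number"},"roll":{"type":"number"},"claw":{"type":"number"}}}},"newtons":{"type":"number"}},"required":["deltas"]}

```bash
ls; mkdir -p pics; cat > h.py <<'E'
import numpy as np, cv2
from plant import ctrl, imaging, finder
from scipy.spatial.transform import Rotation as Rn
def cam(p, st=None):
    K=np.array([[p['fx'],0,p['cx']],[0,p['fy'],p['cy']],[0,0,1.]]); d=np.array(p['dist'],float)
    if 'mount' in p:
        M=np.array(p['mount']); Rt=Rn.from_quat(st['tool_rot']).as_matrix()
        Rcw=Rt@M[:3,:3]; c=Rt@M[:3,3]+np.array(st['position'])
        R=Rcw.T; t=-R@c
    else: R=np.array(p['R']); t=np.array(p['t'])
    return K,d,R,t
def at_z(p,px,z,st=None):
    K,d,R,t=cam(p,st); u=cv2.undistortPoints(np.array([[px]],float),K,d)[0,0]
    r=R.T@np.array([u[0],u[1],1]); c=-R.T@t
    return c+r*(z-c[2])/r[2]
def proj(p,X,st=None):
    K,d,R,t=cam(p,st); return cv2.projectPoints(np.array(X,float).reshape(-1,3),cv2.Rodrigues(R)[0],t,K,d)[0].reshape(-1,2)
def look(n):
    st=ctrl.sense(); return imaging.get_image(n),st
def save(p,f,crop=None,s=1):
    im=p['frame'][:,:,::-1]
    if crop: im=im[crop[1]:crop[3],crop[0]:crop[2]]
    cv2.imwrite('pics/'+f,cv2.resize(im,None,fx=s,fy=s,interpolation=cv2.INTER_CUBIC))
E
python3 - <<'E'
from h import *
H=dict(plate_centre=44,guide=78,parking=78,pin_knob=90,fuel_cap=46,white_clip=46,turntable_base=0)
for n in ['scene','top']:
    p,st=look(n); save(p,n+'0.png')
    for k,z in H.items():
        for r in finder.mark_of(p,k)[:4]:
            print(n,k,np.round(r['pixel']),round(r['confidence'],2),np.round(at_z(p,r['pixel'],z)))
print({k:np.round(v,3) for k,v in st.items()})
E
```

```text
pics
scene guide [402. 242.] 0.82 [ 595. -128.   78.]
scene parking [421. 264.] 0.74 [ 594. -180.   78.]
scene pin_knob [425. 257.] 0.7 [ 597. -182.   90.]
scene fuel_cap [217. 298.] 0.93 [329. -98.  46.]
scene fuel_cap [195. 243.] 0.83 [336.  30.  46.]
scene fuel_cap [371. 235.] 0.62 [585. -59.  46.]
scene white_clip [313. 215.] 0.78 [527.  26.  46.]
top guide [368. 174.] 0.87 [ 598. -131.   78.]
top parking [403. 174.] 0.57 [ 593. -181.   78.]
top pin_knob [403. 170.] 0.59 [ 595. -179.   90.]
top pin_knob [265. 240.] 0.22 [516.  22.  90.]
top fuel_cap [329. 365.] 0.72 [339. -48.  46.]
top fuel_cap [242. 370.] 0.71 [345.  74.  46.]
top fuel_cap [318. 193.] 0.58 [587. -58.  46.]
top white_clip [266. 241.] 0.65 [524.  24.  46.]
{'clock': np.float64(0.4), 'joints': array([ 1.081,  0.087,  1.371, -0.   ,  1.684, -0.103]), 'qd': array([ 0.   , -0.001, -0.002,  0.001, -0.   , -0.001]), 'tau': array([-2.0000e-03, -3.5115e+01, -3.1294e+01, -0.0000e+00,  3.0000e-03,
        0.0000e+00]), 'position': array([207.461, 509.314, 231.167]), 'tool_rot': array([ 0.192,  0.981, -0.   , -0.   ]), 'wrist_force': array([ 0.457, -0.28 ,  0.496]), 'wrist_torque': array([-0.016, -0.023, -0.006]), 'gripper_force': np.float64(0.0), 'width': np.float64(85.768)}
```

View pics/top0.png

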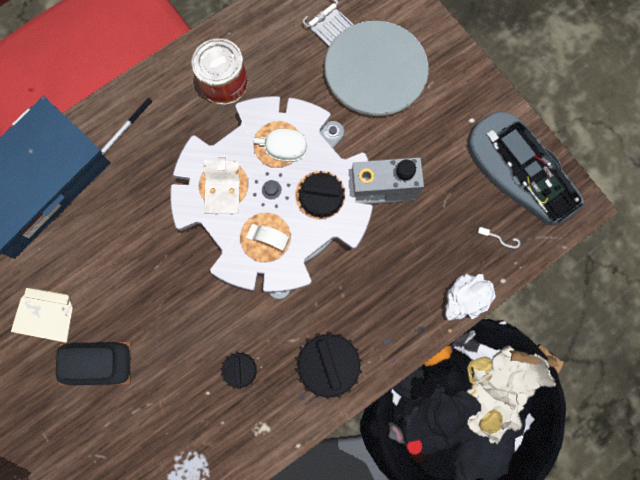

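View pics/scene0.png

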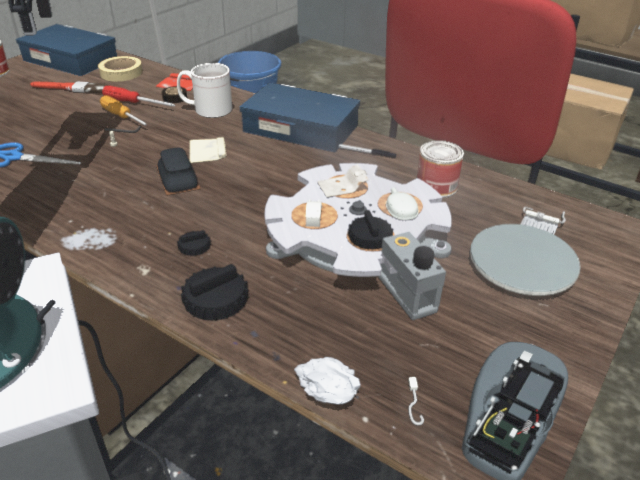

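Look-alikes of the cap: small (239,370), large (329,365), and the middle-sized one on the plate at the right (320,195) in the top view. The last is the target. The clip is the white piece on the front pad (267,238); the white pieces at left (221,187) and back (283,145) are other parts. The cap must go clockwise from right to front. Next I fit the plate.

```bash
cat >> h.py <<'E'
from scipy.optimize import least_squares
def plate_pts(p,st=None):
    hsv=cv2.cvtColor(p['frame'],cv2.COLOR_RGB2HSV)
    m=((hsv[:,:,2]>165)&(hsv[:,:,1]<45)).astype(np.uint8)
    n,l,s,_=cv2.connectedComponentsWithStats(m)
    m=(l==1+np.argmax(s[1:,4])).astype(np.uint8)
    c=max(cv2.findContours(m,cv2.RETR_EXTERNAL,cv2.CHAIN_APPROX_NONE)[0],key=cv2.contourArea).reshape(-1,2).astype(float)
    return np.array([at_z(p,q,44,st)[:2] for q in c]),m
def outline(r0=150):
    """signed model mask, 1 mm grid, of the plate at theta=0 (a notch on +x)"""
    g=np.arange(-170,171); X,Y=np.meshgrid(g,g); R=np.hypot(X,Y); M=R<=150
    for k in range(4):
        c,s=np.cos(k*np.pi/2),np.sin(k*np.pi/2); u=c*X+s*Y; v=-s*X+c*Y
        M&=~((u>124)&(abs(v)<7))
        c,s=np.cos(k*np.pi/2+np.pi/4),np.sin(k*np.pi/2+np.pi/4); u=c*X+s*Y; v=-s*X+c*Y
        M&=~((u>114)&(abs(v)<29+11*(u-114)/28))
    M=M.astype(np.uint8)
    return cv2.distanceTransform(M,2,5)+cv2.distanceTransform(1-M,2,5)
D=outline().astype(np.float32)
def fit(P,x0):
    def res(q):
        d=P-q[:2]; c,s=np.cos(q[2]),np.sin(q[2]); a=np.c_[c*d[:,0]+s*d[:,1],-s*d[:,0]+c*d[:,1]]+170
        return np.minimum(cv2.remap(D,a[:,0].astype(np.float32)[:,None],a[:,1].astype(np.float32)[:,None],1,borderValue=20)[:,0],12)
    best=None
    for t in np.arange(-.78,.79,.13) if len(x0)<3 else [x0[2]]:
        r=least_squares(res,[x0[0],x0[1],t],loss='soft_l1',f_scale=2,diff_step=1e-3,x_scale=[1,1,.01])
        if best is None or r.cost<best.cost: best=r
    return best.x,best.cost/len(P)
E
python3 - <<'E'
from h import *
for n in ['top','scene']:
    p,st=look(n); P,m=plate_pts(p); 
    C=fit(P,np.r_[(P.min(0)+P.max(0))/2]); print(n,len(P),P.min(0),P.max(0),C)
    for k,z in dict(guide=78,parking=78,pin_knob=90,fuel_cap=46,white_clip=46).items():
        for r in finder.mark_of(p,k):
            w=at_z(p,r['pixel'],z)[:2]-C[0][:2]
            if np.hypot(*w)<230 and r['confidence']>.4: print(k,np.round(w,1),np.round(np.hypot(*w)),'ang',np.round(np.arctan2(w[1],w[0]),3))
    if n=='top':
        q=np.array([[C[0][0]+150*np.cos(C[0][2]+a),C[0][1]+150*np.sin(C[0][2]+a),44] for a in np.arange(0,6.28,.05)])
        for u in proj(p,q): cv2.circle(p['frame'],tuple(int(v) for v in u),1,(255,0,0),-1)
        for u in proj(p,[[C[0][0]+r*np.cos(C[0][2]+a),C[0][1]+r*np.sin(C[0][2]+a),44] for a in np.arange(4)*np.pi/2 for r in (124,72)]): cv2.circle(p['frame'],tuple(int(v) for v in u),2,(0,200,0),-1)
        save(p,'fit.png',(150,80,450,310),2.5)
E
```

```text
top 1079 [ 440.85000188 -214.50276895] [750.25068507 159.4860631 ] (array([ 6.00314350e+02,  9.36447780e+00, -2.12207477e-01]), np.float64(6.8437247461914685))
guide [  -3.6 -137.3] 137.0 ang -1.597
parking [  -1.8 -189.8] 190.0 ang -1.58
pin_knob [  -7.  -194.3] 194.0 ang -1.607
fuel_cap [-17.2 -69.3] 71.0 ang -1.814
white_clip [-68.8  15.2] 70.0 ang 2.924
scene 977 [ 448.73195519 -174.31518687] [751.44742587 160.53470529] (array([ 5.98112618e+02,  8.74526907e+00, -2.16995673e-01]), np.float64(10.032274910957078))
guide [  -1.2 -135.1] 135.0 ang -1.58
parking [  -4.  -190.2] 190.0 ang -1.592
pin_knob [ -15.6 -203.3] 204.0 ang -1.648
pin_knob [  -2.7 -193.7] 194.0 ang -1.585
fuel_cap [ -9.7 -63.6] 64.0 ang -1.722
white_clip [-71.7  16.5] 74.0 ang 2.915
```

View pics/fit.png

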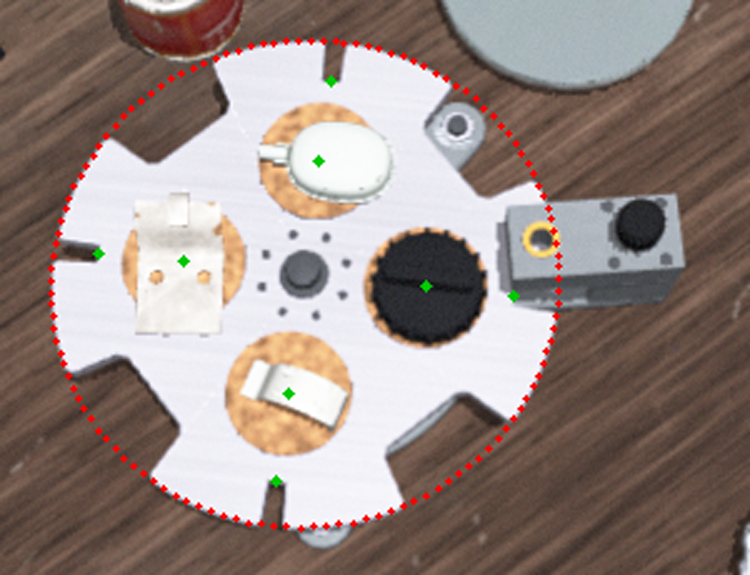

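The fit sits on the rim and notches. The cap station is at bearing -1.78, so the plate must turn about -1.38 rad (clockwise). I'll push in the recess between cap and clip, at about (482,-67).

>>> apply_moves([
  {"roll":-0.097,"claw":1},
  {"roll":-0.097,"claw":1},
  {"roll":-0.097,"claw":1},
  {"roll":-0.097,"claw":1},
  {"x":-0.017,"y":-0.036,"claw":1},
  {"x":-0.017,"y":-0.036,"claw":1},
  {"x":-0.017,"y":-0.036,"claw":1},
  {"x":-0.017,"y":-0.036,"claw":1},
])

```text
schema error: expected keys x, y, z, roll, claw
```

>>> apply_moves([
  {"x":-0.017,"y":-0.036,"claw":1},
  {"x":-0.017,"y":-0.036,"claw":1},
  {"x":-0.017,"y":-0.036,"claw":1},
  {"x":-0.017,"y":-0.036,"claw":1},
  {"x":-0.017,"y":-0.036,"claw":1},
  {"x":-0.017,"y":-0.036,"claw":1},
  {"x":-0.017,"y":-0.036,"claw":1},
  {"x":-0.017,"y":-0.036,"claw":1},
])

```text
schema error: expected keys x, y, z, roll, claw
```

>>> apply_moves([
  {"x":0,"y":0,"z":0,"roll":-0.097,"claw":1},
  {"x":0,"y":0,"z":0,"roll":-0.097,"claw":1},
  {"x":0,"y":0,"z":0,"roll":-0.097,"claw":1},
  {"x":0,"y":0,"z":0,"roll":-0.097,"claw":1},
  {"x":-0.017,"y":-0.036,"z":0,"roll":0,"claw":1},
  {"x":-0.017,"y":-0.036,"z":0,"roll":0,"claw":1},
  {"x":-0.017,"y":-0.036,"z":0,"roll":0,"claw":1},
  {"x":-0.017,"y":-0.036,"z":0,"roll":0,"claw":1},
])

```text
clock: 2.2
position: [276.0, 364.2, 231.4]
tool_rot: [-0.001, 1.0, 0.0, 0.0]
wrist_force: [0.3, -0.4, -0.7]
width: -0.1
gripper_force: 0.0
```

>>> apply_moves([
  {"x":-0.017,"y":-0.036,"z":0,"roll":0,"claw":1},
  {"x":-0.017,"y":-0.036,"z":0,"roll":0,"claw":1},
  {"x":-0.017,"y":-0.036,"z":0,"roll":0,"claw":1},
  {"x":-0.017,"y":-0.036,"z":0,"roll":0,"claw":1},
  {"x":-0.017,"y":-0.036,"z":0,"roll":0,"claw":1},
  {"x":-0.017,"y":-0.036,"z":0,"roll":0,"claw":1},
  {"x":-0.017,"y":-0.036,"z":0,"roll":0,"claw":1},
  {"x":-0.017,"y":-0.036,"z":0,"roll":0,"claw":1},
])

```text
clock: 3.0
position: [412.4, 76.1, 231.6]
tool_rot: [-0.001, 1.0, 0.0, 0.001]
wrist_force: [-0.5, -0.3, -0.1]
width: -0.2
gripper_force: 0.0
```

>>> apply_moves([
  {"x":-0.0175,"y":-0.036,"z":0,"roll":0,"claw":1},
  {"x":-0.0175,"y":-0.036,"z":0,"roll":0,"claw":1},
  {"x":-0.0175,"y":-0.036,"z":0,"roll":0,"claw":1},
  {"x":-0.0175,"y":-0.035,"z":0,"roll":0,"claw":1},
  {"x":0,"y":0,"z":0.04,"roll":0,"claw":1},
  {"x":0,"y":0,"z":0.04,"roll":0,"claw":1},
  {"x":0,"y":0,"z":0.04,"roll":0,"claw":1},
  {"x":0,"y":0,"z":0.03,"roll":0,"claw":1},
])

```text
clock: 3.8
position: [481.0, -65.2, 78.6]
tool_rot: [-0.0, 1.0, 0.0, -0.001]
wrist_force: [-0.2, -0.4, -0.3]
width: 0.4
gripper_force: 0.0
```

```bash
python3 - <<'E'
from h import *
p,st=look('scene'); print(st['position'])
save(p,'s1.png',(180,130,500,340),2.3)
E
```

```text
[480.96416866 -65.18839903  78.63491232]
```

View pics/s1.png

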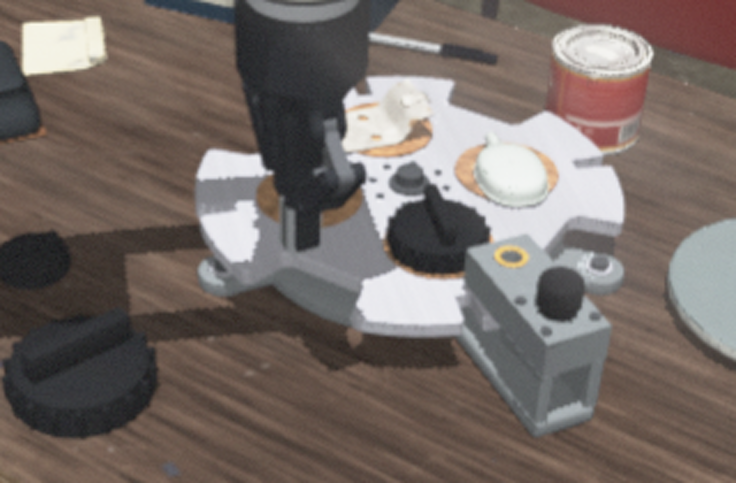

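The finger is at crop (305,245), above the front-right recess. Going down slowly.

>>> apply_moves([
  {"x":0,"y":0,"z":0.008,"roll":0,"claw":1},
  {"x":0,"y":0,"z":0.008,"roll":0,"claw":1},
  {"x":0,"y":0,"z":0.008,"roll":0,"claw":1},
  {"x":0,"y":0,"z":0.008,"roll":0,"claw":1},
  {"x":0,"y":0,"z":0.008,"roll":0,"claw":1},
  {"x":0,"y":0,"z":0.008,"roll":0,"claw":1},
  {"x":0,"y":0,"z":0.003,"roll":0,"claw":1},
  {"x":0,"y":0,"z":0,"roll":0,"claw":1},
])

```text
clock: 4.65
position: [481.7, -65.1, 29.6]
tool_rot: [-0.001, 1.0, 0.0, -0.001]
wrist_force: [0.4, -1.0, 0.1]
width: -0.2
gripper_force: 0.0
```

```bash
cat >> h.py <<'E'
C0=np.array([599.4,9.0])
def rel(st):
    d=np.array(st['position'][:2])-C0; return np.hypot(*d),np.arctan2(d[1],d[0])
def arc(a0,a1,n,r=140,start=None):
    a=np.linspace(a0,a1,n+1); P=C0+r*np.c_[np.cos(a),np.sin(a)]
    if start is not None: P[0]=start
    d=np.diff(P,axis=0)
    for q in d: print('x %.4f y %.4f'%(-q[0]/1e3,q[1]/1e3))
E
python3 - <<'E'
from h import *
st=ctrl.sense(); print(st['position'],st['wrist_force'],rel(st))
arc(-2.55,-3.91,24,140,st['position'][:2])
E
```

```text
[481.69159679 -65.14594983  29.56523992] [ 0.42662524 -0.96280823  0.14549637] (np.float64(139.1146651608196), np.float64(-2.5794688227691087))
x 0.0027 y 0.0028
x 0.0038 y 0.0069
x 0.0034 y 0.0071
x 0.0030 y 0.0073
x 0.0026 y 0.0075
x 0.0022 y 0.0076
x 0.0018 y 0.0077
x 0.0013 y 0.0078
x 0.0009 y 0.0079
x 0.0004 y 0.0079
x -0.0000 y 0.0079
x -0.0005 y 0.0079
x -0.0009 y 0.0079
x -0.0014 y 0.0078
x -0.0018 y 0.0077
x -0.0022 y 0.0076
x -0.0027 y 0.0075
x -0.0031 y 0.0073
x -0.0035 y 0.0071
x -0.0039 y 0.0069
x -0.0043 y 0.0067
x -0.0047 y 0.0064
x -0.0050 y 0.0062
x -0.0053 y 0.0059
```

>>> apply_moves([
  {"x":0.0027,"y":0.004,"z":0,"roll":0,"claw":1},
  {"x":0.0025,"y":0.0044,"z":0,"roll":0,"claw":1},
  {"x":0.0022,"y":0.0045,"z":0,"roll":0,"claw":1},
  {"x":0.0021,"y":0.0046,"z":0,"roll":0,"claw":1},
  {"x":0.0019,"y":0.0046,"z":0,"roll":0,"claw":1},
  {"x":0.0017,"y":0.0047,"z":0,"roll":0,"claw":1},
  {"x":0.0016,"y":0.0048,"z":0,"roll":0,"claw":1},
  {"x":0.0014,"y":0.0048,"z":0,"roll":0,"claw":1},
])

```text
clock: 5.45
position: [466.6, -28.9, 30.8]
tool_rot: [-0.001, 1.0, -0.0, 0.001]
wrist_force: [3.3, -3.9, 0.5]
width: 0.0
gripper_force: 1.4
```

```bash
python3 - <<'E'
from h import *
p,_=look('top');st=ctrl.sense(); r=rel(st); print(st['position'],st['wrist_force'],r)
P,m=plate_pts(p); print(fit(P,[599.4,9,-.35]),fit(P,[599.4,9]))
arc(r[1],r[1]-.9,16,140,st['position'][:2])
E
```

```text
[466.06140019 -28.00169995  30.60976477] [ 1.58422591 -1.47144179  0.79539881] (np.float64(138.3774114429779), np.float64(-2.870902040535597))
(array([ 5.99441370e+02,  9.21336347e+00, -3.42166375e-01]), np.float64(8.573254788874266)) (array([ 5.99559857e+02,  9.23984283e+00, -3.41460428e-01]), np.float64(8.57096766046256))
x 0.0035 y 0.0072
x 0.0015 y 0.0077
x 0.0010 y 0.0078
x 0.0006 y 0.0079
x 0.0001 y 0.0079
x -0.0003 y 0.0079
x -0.0007 y 0.0078
x -0.0012 y 0.0078
x -0.0016 y 0.0077
x -0.0021 y 0.0076
x -0.0025 y 0.0075
x -0.0029 y 0.0073
x -0.0033 y 0.0071
x -0.0037 y 0.0070
x -0.0041 y 0.0067
x -0.0045 y 0.0065
```

>>> apply_moves([
  {"x":0.0025,"y":0.0074,"z":0,"roll":0,"claw":1},
  {"x":0.0015,"y":0.0077,"z":0,"roll":0,"claw":1},
  {"x":0.001,"y":0.0078,"z":0,"roll":0,"claw":1},
  {"x":0.0006,"y":0.0079,"z":0,"roll":0,"claw":1},
  {"x":0.0001,"y":0.0079,"z":0,"roll":0,"claw":1},
  {"x":-0.0003,"y":0.0079,"z":0,"roll":0,"claw":1},
  {"x":-0.0007,"y":0.0078,"z":0,"roll":0,"claw":1},
  {"x":-0.0012,"y":0.0078,"z":0,"roll":0,"claw":1},
])

```text
clock: 6.3
position: [462.1, 33.9, 30.1]
tool_rot: [-0.001, 1.0, -0.0, -0.001]
wrist_force: [1.4, -3.9, 0.9]
width: -0.1
gripper_force: 1.6
```

>>> apply_moves([
  {"x":-0.0016,"y":0.0077,"z":0,"roll":0,"claw":1},
  {"x":-0.0021,"y":0.0076,"z":0,"roll":0,"claw":1},
  {"x":-0.0025,"y":0.0075,"z":0,"roll":0,"claw":1},
  {"x":-0.0029,"y":0.0073,"z":0,"roll":0,"claw":1},
  {"x":-0.0033,"y":0.0071,"z":0,"roll":0,"claw":1},
  {"x":-0.0037,"y":0.007,"z":0,"roll":0,"claw":1},
  {"x":-0.0035,"y":0.0055,"z":0,"roll":0,"claw":1},
  {"x":-0.003,"y":0.004,"z":0,"roll":0,"claw":1},
])

```text
clock: 7.1
position: [484.9, 87.7, 30.1]
tool_rot: [-0.001, 1.0, 0.0, -0.0]
wrist_force: [-0.2, -3.8, -0.7]
width: 0.0
gripper_force: 1.4
```

```bash
python3 - <<'E'
from h import *
p,_=look('top');st=ctrl.sense(); r=rel(st); print(st['position'],st['wrist_force'],r)
P,m=plate_pts(p); f=fit(P,[599.4,9]);print(f)
for k in ['fuel_cap','guide','parking']:
    for q in finder.mark_of(p,k): print(k,np.round(q['pixel']),q['confidence'],np.round(at_z(p,q['pixel'],46 if k[0]=='f' else 78)))
save(p,'t2.png',(150,80,450,310),2.5)
E
```

```text
[485.40531668  88.28455548  30.19965824] [-0.21507895 -1.98475424 -0.0843847 ] (np.float64(138.85542324095618), np.float64(2.5338858030363696))
(array([5.99740603e+02, 1.02794172e+01, 3.55317793e-01]), np.float64(10.34842869122823))
fuel_cap [292. 232.] 0.73 [533. -14.  46.]
guide [366. 175.] 0.6 [ 597. -128.   78.]
parking [404. 171.] 0.73 [ 598. -182.   78.]
```

View pics/t2.png

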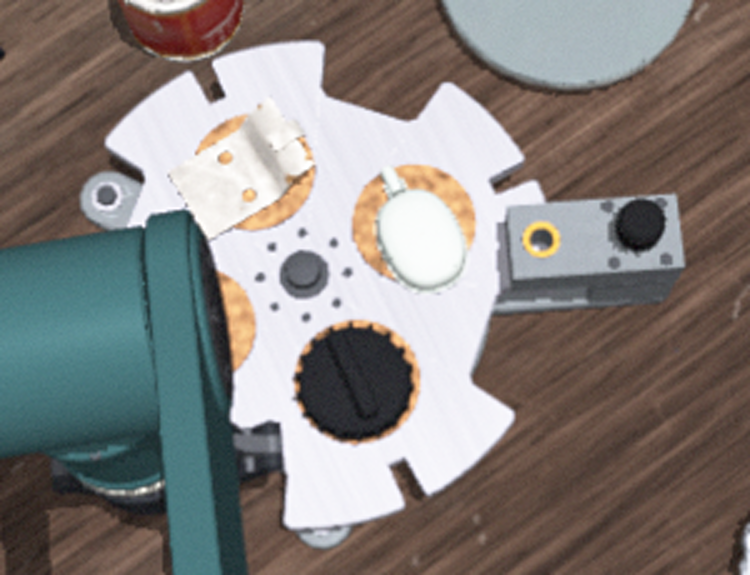

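Cap now near the front (crop 357,382), the right-hand notch about 0.37 rad short of the guide. A little more, then the pin.

>>> apply_moves([
  {"x":-0.0017,"y":0.0025,"z":0,"roll":0,"claw":1},
  {"x":-0.0018,"y":0.0024,"z":0,"roll":0,"claw":1},
  {"x":-0.0018,"y":0.0024,"z":0,"roll":0,"claw":1},
  {"x":-0.0019,"y":0.0023,"z":0,"roll":0,"claw":1},
  {"x":-0.002,"y":0.0023,"z":0,"roll":0,"claw":1},
  {"x":-0.0015,"y":0.0017,"z":0,"roll":0,"claw":1},
  {"x":-0.001,"y":0.001,"z":0,"roll":0,"claw":1},
  {"x":0,"y":0,"z":0,"roll":0,"claw":1},
])

```text
clock: 8.1
position: [496.9, 102.0, 30.3]
tool_rot: [-0.001, 1.0, 0.0, 0.0]
wrist_force: [0.0, -1.4, -0.1]
width: -0.1
gripper_force: 0.7
```

```bash
python3 - <<'E'
from h import *
p,_=look('top');st=ctrl.sense(); r=rel(st); print(st['position'],st['wrist_force'],r)
P,m=plate_pts(p); f=fit(P,[599.4,9]);print(f)
E
```

```text
[496.80176267 102.02833584  30.31791169] [-0.61103383 -1.79176201  0.02301752] (np.float64(138.4942943677315), np.float64(2.4050747541979316))
(array([6.00084290e+02, 1.04404349e+01, 2.26398527e-01]), np.float64(6.74467415071052))
```

>>> apply_moves([
  {"x":0.002,"y":-0.003,"z":0,"roll":0,"claw":1},
  {"x":0.002,"y":-0.003,"z":-0.01,"roll":0,"claw":1},
  {"x":0,"y":0,"z":-0.03,"roll":0,"claw":1},
  {"x":0,"y":0,"z":-0.035,"roll":0,"claw":1},
  {"x":0,"y":0,"z":-0.035,"roll":0,"claw":1},
  {"x":0,"y":0,"z":-0.035,"roll":0,"claw":1},
  {"x":-0.013,"y":-0.03,"z":-0.015,"roll":0,"claw":0.2},
  {"x":-0.013,"y":-0.036,"z":0,"roll":0,"claw":0},
])

```text
clock: 8.95
position: [520.9, 30.2, 195.9]
tool_rot: [-0.002, 1.0, 0.0, 0.005]
wrist_force: [0.4, 0.9, -0.8]
width: 28.4
gripper_force: 0.0
```

>>> apply_moves([
  {"x":-0.013,"y":-0.036,"z":0,"roll":0,"claw":0},
  {"x":-0.013,"y":-0.036,"z":0,"roll":0,"claw":0},
  {"x":-0.013,"y":-0.036,"z":0,"roll":0,"claw":0},
  {"x":-0.013,"y":-0.036,"z":0,"roll":0,"claw":0},
  {"x":-0.013,"y":-0.036,"z":0,"roll":0,"claw":0},
  {"x":-0.01,"y":-0.025,"z":0,"roll":0,"claw":0},
  {"x":0,"y":0,"z":0,"roll":0,"claw":0},
  {"x":0,"y":0,"z":0,"roll":0,"claw":0},
])

```text
clock: 9.75
position: [593.9, -175.5, 190.7]
tool_rot: [-0.0, 1.0, 0.001, 0.0]
wrist_force: [-0.6, -0.1, -0.2]
width: 85.2
gripper_force: 0.0
```

```bash
python3 - <<'E'
from h import *
p,st=look('wrist'); print(st['position'],st['joints'],st['tool_rot'])
save(p,'w1.png',None,1.2)
for k,z in dict(guide=78,parking=78,pin_knob=90).items():
    for q in finder.mark_of(p,k): print(k,np.round(q['pixel']),q['confidence'],np.round(at_z(p,q['pixel'],z,st),1))
# knob top circle
p,st=look('top')
for k,z in dict(guide=78,parking=78,pin_knob=90).items():
    for q in finder.mark_of(p,k): print(k,np.round(q['pixel']),q['confidence'],np.round(at_z(p,q['pixel'],z,st),1))
P,m=plate_pts(p); print(fit(P,[599.4,9]))
E
```

```text
[ 593.92312547 -175.47681932  190.73762117] [-3.79413432e-01  2.51873009e-01  1.26159081e+00  1.16389778e-03
  1.62804002e+00 -1.95030006e+00] [-7.84696287e-05  9.99999827e-01  5.23216268e-04  2.56458412e-04]
guide [378. 243.] 0.67 [ 595.5 -125.8   78. ]
parking [313. 240.] 0.72 [ 593.1 -178.2   78. ]
parking [309. 222.] 0.19 [ 578.6 -180.9   78. ]
pin_knob [308. 244.] 0.73 [ 592.4 -181.7   90. ]
guide [282. 233.] 0.71 [525.1  -1.5  78. ]
(array([6.00457703e+02, 9.19535364e+00, 2.23034217e-01]), np.float64(7.421823193707804))
```

View pics/w1.png

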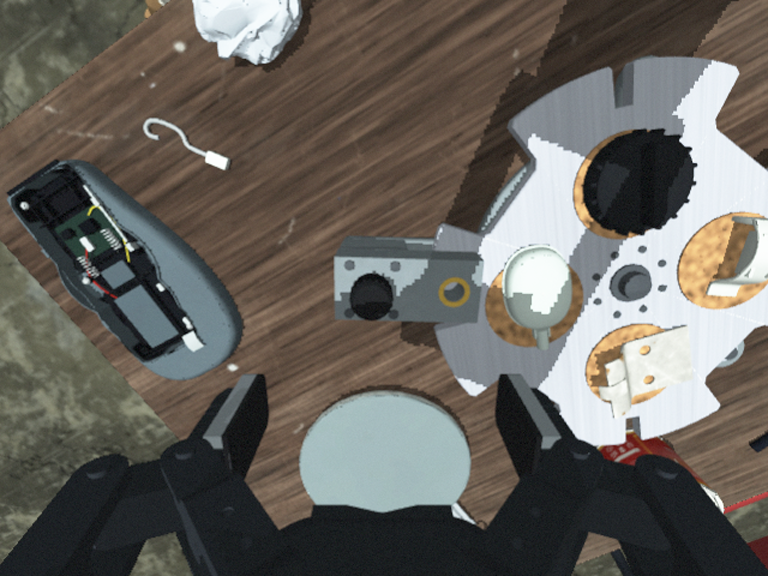

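The parked knob is at (372,297) and the yellow guide ring at (453,291) in the 1.2x view. I'll refine both by colour.

```bash
cat >> h.py <<'E'
def ring(p,st=None,near=None):
    hsv=cv2.cvtColor(p['frame'],cv2.COLOR_RGB2HSV)
    m=((hsv[:,:,0]>16)&(hsv[:,:,0]<35)&(hsv[:,:,1]>130)&(hsv[:,:,2]>110)).astype(np.uint8)
    y,x=np.nonzero(m); k=np.hypot(x-near[0],y-near[1])<25; (c,r)=cv2.minEnclosingCircle(np.c_[x[k],y[k]].astype(np.float32))
    return c,r,k.sum()
def dark(p,near,w=26,th=60):
    g=cv2.cvtColor(p['frame'],cv2.COLOR_RGB2GRAY); x0,y0=int(near[0])-w,int(near[1])-w
    m=(g[y0:y0+2*w,x0:x0+2*w]<th).astype(np.uint8); n,l,s,c=cv2.connectedComponentsWithStats(m); i=l[w,w]
    y,x=np.nonzero(l==i); cc,r=cv2.minEnclosingCircle(np.c_[x,y].astype(np.float32)); return (cc[0]+x0,cc[1]+y0),r,s[i]
E
python3 - <<'E'
from h import *
p,st=look('wrist')
c,r,n=ring(p,st,(377.5,242.5)); G=at_z(p,c,78,st); print('ring',c,r,n,G)
c,r,s=dark(p,(310,247)); print('knob',c,r,s,[at_z(p,c,z,st) for z in (90,96,102)])
K,d,R,t=cam(p,st); print('cam',-R.T@t, R[2])
P,m=plate_pts(p,st); print(fit(P,[599.4,9]))
E
```

```text
ring (376.8846130371094, 242.88461303710938) 12.577082633972168 219 [ 595.6106875  -125.80811773   78.        ]
knob (308.26616287231445, 251.32118225097656) 23.7968807220459 [   3    7   43   39 1185] [array([ 598.58908036, -180.47332036,   90.        ]), array([ 596.39030457, -180.29563878,   96.        ]), array([ 594.19152879, -180.1179572 ,  102.        ])]
cam [ 509.7059678  -173.29073621  332.54345442] [ 3.26305837e-01  8.76161530e-04 -9.45263843e-01]
(array([5.98987932e+02, 1.08620110e+01, 2.29545613e-01]), np.float64(13.329849581535045))
```

>>> apply_moves([
  {"x":0,"y":-0.005,"z":0.01,"roll":0,"claw":0},
  {"x":0,"y":0,"z":0.02,"roll":0,"claw":0},
  {"x":0,"y":0,"z":0.02,"roll":0,"claw":0},
  {"x":0,"y":0,"z":0.02,"roll":0,"claw":0},
  {"x":0,"y":0,"z":0.02,"roll":0,"claw":0},
  {"x":0,"y":0,"z":0.012,"roll":0,"claw":0},
  {"x":0,"y":0,"z":0.004,"roll":0,"claw":0},
  {"x":0,"y":0,"z":0,"roll":0,"claw":0},
])

```text
clock: 11.0
position: [593.7, -180.2, 83.6]
tool_rot: [-0.001, 1.0, 0.0, -0.001]
wrist_force: [-0.6, 0.5, 0.3]
width: 85.7
gripper_force: 0.0
```

>>> apply_moves([
  {"x":0,"y":0,"z":0,"roll":0,"claw":0.3},
  {"x":0,"y":0,"z":0,"roll":0,"claw":0.45},
  {"x":0,"y":0,"z":0,"roll":0,"claw":0.5},
  {"x":0,"y":0,"z":0,"roll":0,"claw":0.55},
  {"x":0,"y":0,"z":0,"roll":0,"claw":0.6},
  {"x":0,"y":0,"z":0,"roll":0,"claw":0.65},
  {"x":0,"y":0,"z":0,"roll":0,"claw":0.7},
  {"x":0,"y":0,"z":0,"roll":0,"claw":0.8},
], newtons=30)

```text
clock: 11.8
position: [594.2, -180.9, 84.7]
tool_rot: [-0.0, 1.0, -0.001, 0.0]
wrist_force: [-0.9, -2.7, 1.8]
width: 23.5
gripper_force: 29.6
```

Width 23.5 mm suggests a high grip on the knob's rounded top. I'll re-grip about 3.5 mm lower.

>>> apply_moves([
  {"x":0,"y":0,"z":0,"roll":0,"claw":0.55},
  {"x":0,"y":0,"z":0,"roll":0,"claw":0.5},
  {"x":0,"y":-0.0005,"z":0.0015,"roll":0,"claw":0.5},
  {"x":0,"y":0,"z":0.0015,"roll":0,"claw":0.5},
  {"x":0,"y":0,"z":0.0005,"roll":0,"claw":0.5},
  {"x":0,"y":0,"z":0,"roll":0,"claw":0.6},
  {"x":0,"y":0,"z":0,"roll":0,"claw":0.7},
  {"x":0,"y":0,"z":0,"roll":0,"claw":0.8},
], newtons=40)

```text
clock: 12.6
position: [594.1, -180.9, 81.0]
tool_rot: [-0.001, 1.0, -0.0, 0.0]
wrist_force: [0.0, -0.4, 1.3]
width: 23.1
gripper_force: 39.4
```

```bash
python3 - <<'E'
from h import *
p,_=look('scene'); st=ctrl.sense();print(st['position'],st['wrist_force'],st['width'],st['gripper_force'])
save(p,'s2.png',(320,130,500,330),3)
E
```

```text
[ 594.13715208 -180.9771754    80.99392516] [-0.23335914 -0.19105776  0.87743575] 23.60338510421998 39.393237233161926
```

View pics/s2.png

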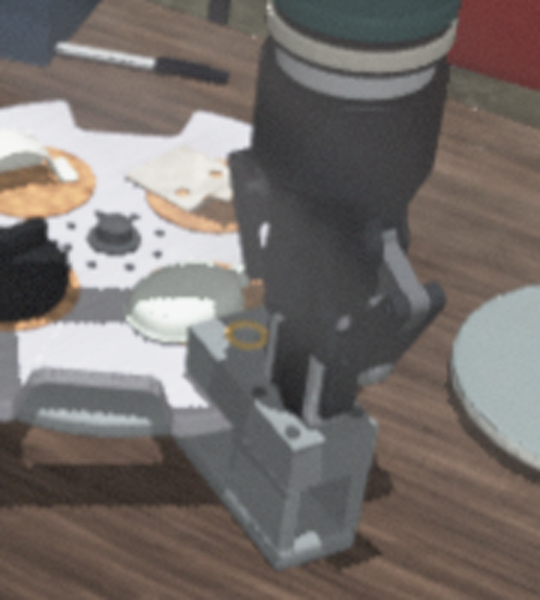

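>>> apply_moves([
  {"x":0,"y":0,"z":-0.003,"roll":0,"claw":0.8},
  {"x":0,"y":0,"z":-0.006,"roll":0,"claw":0.8},
  {"x":0,"y":0,"z":-0.01,"roll":0,"claw":0.8},
  {"x":0,"y":0,"z":-0.012,"roll":0,"claw":0.8},
  {"x":0,"y":0,"z":-0.012,"roll":0,"claw":0.8},
  {"x":0,"y":0,"z":-0.012,"roll":0,"claw":0.8},
  {"x":0,"y":0,"z":-0.007,"roll":0,"claw":0.8},
  {"x":0,"y":0,"z":0,"roll":0,"claw":0.8},
])

```text
clock: 13.45
position: [595.0, -180.7, 145.3]
tool_rot: [-0.001, 1.0, -0.0, 0.002]
wrist_force: [0.2, -0.0, -2.3]
width: 23.5
gripper_force: 39.7
```

```bash
python3 - <<'E'
from h import *
p,_=look('scene'); st=ctrl.sense();print(st['position'],st['wrist_force'],st['width'],st['gripper_force'])
save(p,'s3.png',(320,130,500,330),3)
for q in finder.mark_of(p,'drop_pin'): print(q)
print(proj(p,[[594.2,-181,81+3.5],[594.2,-181,140]]))
p,st=look('wrist'); c,r,n=ring(p,st,(376,253)) if 0 else (0,0,0)
G=proj(p,[595.6,-125.8,78],st)[0]; print(G)
for k in ['drop_pin','parking','guide']:
    for q in finder.mark_of(p,k)[:2]: print(k,q['pixel'],q['confidence'],at_z(p,q['pixel'],85 if k=='drop_pin' else 78,st))
cv2.imwrite('pics/w2.png',p['frame'][:,:,::-1])
E
```

```text
[ 594.45817108 -180.58375613  143.98577348] [ 0.37770169 -0.52947484 -2.31811277] 23.363503798429964 39.654024839401245
{'pixel': [421.5, 255.3], 'confidence': 0.94}
[[422.43451439 260.08287049]
 [427.31866064 227.05101509]]
[397.68072558 265.69070245]
drop_pin [318.4, 267.0] 0.77 [ 593.72600032 -178.69403622   85.        ]
parking [318.6, 267.9] 0.64 [ 597.31685856 -178.53938431   78.        ]
parking [316.7, 265.0] 0.62 [ 595.22617847 -179.81191707   78.        ]
guide [398.3, 267.7] 0.62 [ 597.05032885 -125.26986969   78.        ]
```

View pics/s3.png

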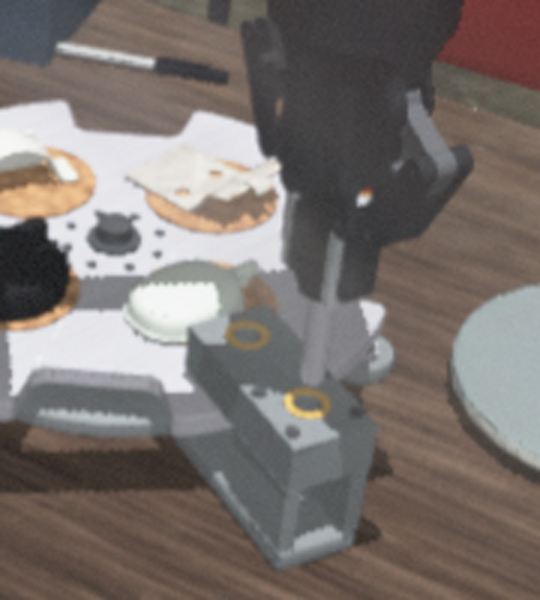

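View pics/w2.png

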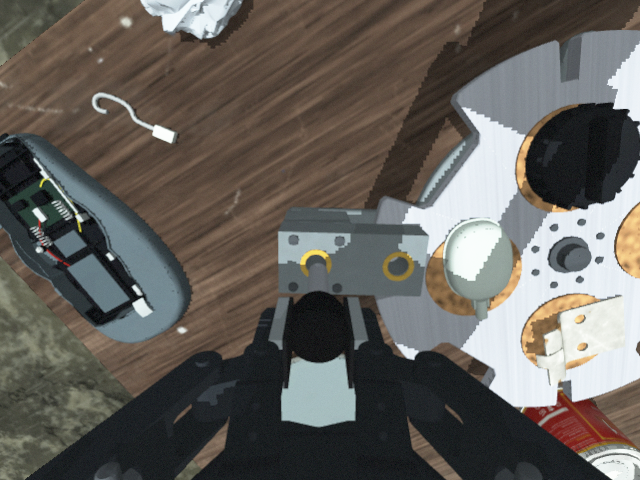

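The pin hangs free in the grip, with both rings visible: parking (316,264) and guide (398,266). I'll measure the ring-to-ring vector.

```bash
python3 - <<'E'
from h import *
for i in range(2):
    p,st=look('wrist'); hsv=cv2.cvtColor(p['frame'],cv2.COLOR_RGB2HSV)
    m=((hsv[:,:,0]>16)&(hsv[:,:,0]<35)&(hsv[:,:,1]>110)&(hsv[:,:,2]>70))
    y,x=np.nonzero(m); o=[]
    for n in ((316,264),(398,266)):
        k=np.hypot(x-n[0],y-n[1])<20; e=cv2.fitEllipse(cv2.convexHull(np.c_[x[k],y[k]].astype(np.float32)))
        o.append(at_z(p,e[0],78,st)); print(np.round(e[0],1),np.round(e[1],1),k.sum(),np.round(o[-1],1))
    v=o[1]-o[0]; print(st['position'],v,np.hypot(v[0],v[1]),v[0]/v[1])
p,st=look('top')
E
```

```text
[315.6 264.9] [28.6 30.9] 284 [ 594.2 -180.5   78. ]
[398.2 267.4] [28.1 31.3] 372 [ 595.8 -125.6   78. ]
[ 593.5561229  -180.46371565  141.81200049] [ 1.62442145 54.90774668  0.        ] 54.931770318028256 0.029584558606360622
[315.6 264.7] [28.2 31. ] 283 [ 594.1 -180.6   78. ]
[398.2 267.2] [28.  31.2] 370 [ 595.8 -125.7   78. ]
[ 593.63178378 -180.54789755  141.92653233] [ 1.74389885 54.87164577  0.        ] 54.899350569115484 0.0317814204836682
```

>>> apply_moves([
  {"x":0,"y":0.005,"z":0,"roll":0,"claw":0.8},
  {"x":-0.0004,"y":0.01,"z":0,"roll":0,"claw":0.8},
  {"x":-0.0004,"y":0.012,"z":0,"roll":0,"claw":0.8},
  {"x":-0.0004,"y":0.012,"z":0,"roll":0,"claw":0.8},
  {"x":-0.0004,"y":0.01,"z":0,"roll":0,"claw":0.8},
  {"x":0,"y":0.006,"z":0,"roll":0,"claw":0.8},
  {"x":0,"y":0,"z":0,"roll":0,"claw":0.8},
  {"x":0,"y":0,"z":0,"roll":0,"claw":0.8},
])

```text
clock: 14.7
position: [595.6, -125.7, 142.8]
tool_rot: [-0.001, 1.0, -0.0, 0.0]
wrist_force: [0.7, -0.0, -2.4]
width: 23.4
gripper_force: 39.6
```

>>> apply_moves([
  {"x":0,"y":0,"z":0.003,"roll":0,"claw":0.8},
  {"x":0,"y":0,"z":0.003,"roll":0,"claw":0.8},
  {"x":0,"y":0,"z":0.002,"roll":0,"claw":0.8},
  {"x":0,"y":0,"z":0.002,"roll":0,"claw":0.8},
  {"x":0,"y":0,"z":0.001,"roll":0,"claw":0.8},
  {"x":0,"y":0,"z":0.001,"roll":0,"claw":0.8},
  {"x":0,"y":0,"z":0.001,"roll":0,"claw":0.8},
  {"x":0,"y":0,"z":0,"roll":0,"claw":0.8},
])

```text
clock: 15.5
position: [595.5, -125.8, 129.7]
tool_rot: [-0.001, 1.0, -0.0, -0.0]
wrist_force: [-0.9, 0.2, -1.8]
width: 23.4
gripper_force: 39.6
```

```bash
python3 - <<'E'
from h import *
for i in range(3):
    p,st=look('wrist'); print(np.round(st['position'],1),np.round(st['wrist_force'],1),st['width'])
hsv=cv2.cvtColor(p['frame'],cv2.COLOR_RGB2HSV)
m=((hsv[:,:,0]>16)&(hsv[:,:,0]<35)&(hsv[:,:,1]>110)&(hsv[:,:,2]>70)); y,x=np.nonzero(m)
n=proj(p,[[595.8,-125.7,78]],st)[0]; k=np.hypot(x-n[0],y-n[1])<28
e=cv2.fitEllipse(cv2.convexHull(np.c_[x[k],y[k]].astype(np.float32))); print(n,e,at_z(p,e[0],78,st),k.sum())
E
```

```text
[ 595.5 -125.8  129.7] [-0.9  0.2 -1.8] 23.400513523362672
[ 595.6 -125.8  129.8] [ 0.4 -0.9 -1.3] 23.652238928489272
[ 595.6 -125.8  129.9] [ 0.7 -0.3 -2.1] 23.51279472862815
[315.73094846 271.43472406] ((315.8252258300781, 271.18670654296875), (29.574609756469727, 32.65938949584961), 93.72541809082031) [ 595.63040585 -125.64076916   78.        ] 303
```

The tip is in the mouth with no contact force. Lowering on.

>>> apply_moves([
  {"x":0,"y":0,"z":0.002,"roll":0,"claw":0.8},
  {"x":0,"y":0,"z":0.002,"roll":0,"claw":0.8},
  {"x":0,"y":0,"z":0.002,"roll":0,"claw":0.8},
  {"x":0,"y":0,"z":0.002,"roll":0,"claw":0.8},
  {"x":0,"y":0,"z":0.002,"roll":0,"claw":0.8},
  {"x":0,"y":0,"z":0.002,"roll":0,"claw":0.8},
  {"x":0,"y":0,"z":0.002,"roll":0,"claw":0.8},
  {"x":0,"y":0,"z":0,"roll":0,"claw":0.8},
])

```text
clock: 16.45
position: [595.4, -125.9, 115.4]
tool_rot: [-0.001, 1.0, -0.0, -0.0]
wrist_force: [-0.0, -0.4, -2.9]
width: 23.3
gripper_force: 39.6
```

>>> apply_moves([
  {"x":0,"y":0,"z":0.002,"roll":0,"claw":0.8},
  {"x":0,"y":0,"z":0.002,"roll":0,"claw":0.8},
  {"x":0,"y":0,"z":0.002,"roll":0,"claw":0.8},
  {"x":0,"y":0,"z":0.002,"roll":0,"claw":0.8},
  {"x":0,"y":0,"z":0.002,"roll":0,"claw":0.8},
  {"x":0,"y":0,"z":0.002,"roll":0,"claw":0.8},
  {"x":0,"y":0,"z":0.002,"roll":0,"claw":0.8},
  {"x":0,"y":0,"z":0,"roll":0,"claw":0.8},
])

```text
clock: 17.25
position: [595.4, -125.9, 101.4]
tool_rot: [-0.001, 1.0, -0.0, -0.0]
wrist_force: [0.8, -2.5, -2.4]
width: 23.5
gripper_force: 39.6
```

>>> apply_moves([
  {"x":0,"y":0,"z":0.001,"roll":0,"claw":0.8},
  {"x":0,"y":0,"z":0,"roll":0,"claw":0.65},
  {"x":0,"y":0,"z":0,"roll":0,"claw":0.55},
  {"x":0,"y":0,"z":0,"roll":0,"claw":0.45},
  {"x":0,"y":0,"z":0,"roll":0,"claw":0.4},
  {"x":0,"y":0,"z":0,"roll":0,"claw":0.4},
  {"x":0,"y":0,"z":-0.005,"roll":0,"claw":0.4},
  {"x":0,"y":0,"z":-0.02,"roll":0,"claw":0.4},
])

```text
clock: 18.05
position: [593.9, -125.2, 123.4]
tool_rot: [-0.001, 1.0, 0.001, -0.003]
wrist_force: [-1.3, -0.9, 0.0]
width: 51.1
gripper_force: 0.0
```

>>> apply_moves([
  {"x":0,"y":0,"z":-0.03,"roll":0,"claw":0.4},
  {"x":0,"y":0,"z":-0.03,"roll":0,"claw":0.4},
  {"x":0.01,"y":0.02,"z":-0.01,"roll":0,"claw":0.4},
  {"x":0.016,"y":0.034,"z":0,"roll":0,"claw":0.6},
  {"x":0.016,"y":0.034,"z":0,"roll":0,"claw":0.8},
  {"x":0.016,"y":0.034,"z":0,"roll":0,"claw":1},
  {"x":0.016,"y":0.034,"z":0,"roll":0,"claw":1},
  {"x":0.016,"y":0.034,"z":0,"roll":0,"claw":1},
])

```text
clock: 18.85
position: [504.6, 65.4, 196.5]
tool_rot: [-0.0, 1.0, 0.0, 0.001]
wrist_force: [0.8, -0.0, -0.1]
width: 0.2
gripper_force: 0.0
```

```bash
python3 - <<'E'
from h import *
p,_=look('scene'); st=ctrl.sense(); print(st['position'])
for q in finder.mark_of(p,'pin_knob'): print(q)
print(proj(p,[[595.7,-125.7,108],[595.7,-125.7,90]]))
save(p,'s4.png',(200,130,500,330),2.6)
p,_=look('top'); P,m=plate_pts(p); print(fit(P,[599.4,9]))
E
```

```text
[502.19085405  70.37833793 196.73519874]
{'pixel': [405.0, 222.7], 'confidence': 0.6}
[[403.67001589 223.80011213]
 [402.44924167 234.10938468]]
(array([6.00027706e+02, 1.10267388e+01, 2.32024567e-01]), np.float64(10.014446252577676))
```

View pics/s4.png

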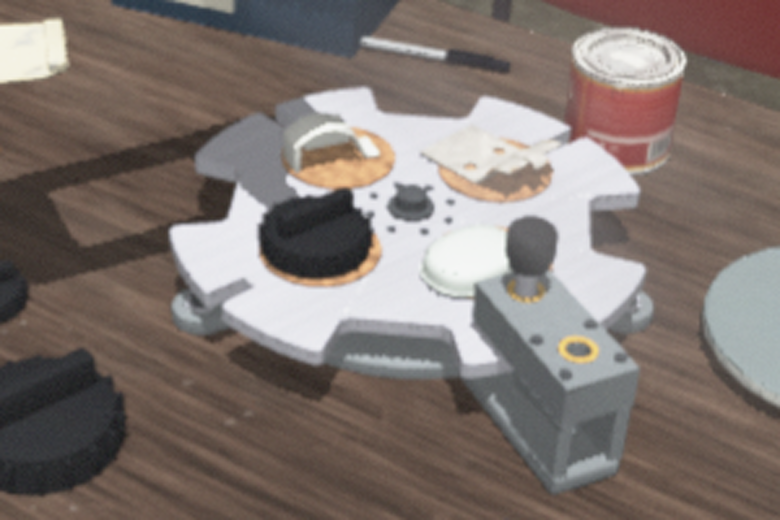

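The pin stands in the guide at 108 mm (crop 530,250). Notch still about 0.255 rad (35 mm) short. Back into the same recess.

>>> apply_moves([
  {"x":0.005,"y":0.012,"z":0,"roll":0,"claw":1},
  {"x":0.004,"y":0.011,"z":0,"roll":0,"claw":1},
  {"x":0,"y":0,"z":0.03,"roll":0,"claw":1},
  {"x":0,"y":0,"z":0.03,"roll":0,"claw":1},
  {"x":0,"y":0,"z":0.03,"roll":0,"claw":1},
  {"x":0,"y":0,"z":0.02,"roll":0,"claw":1},
  {"x":0,"y":0,"z":0.01,"roll":0,"claw":1},
  {"x":0,"y":0,"z":0,"roll":0,"claw":1},
])

```text
clock: 19.8
position: [495.3, 87.0, 74.2]
tool_rot: [-0.0, 1.0, -0.0, -0.002]
wrist_force: [1.1, -0.1, -0.1]
width: 0.1
gripper_force: 0.0
```

>>> apply_moves([
  {"x":0.003,"y":0.008,"z":0,"roll":0,"claw":1},
  {"x":0,"y":0,"z":0.006,"roll":0,"claw":1},
  {"x":0,"y":0,"z":0.008,"roll":0,"claw":1},
  {"x":0,"y":0,"z":0.008,"roll":0,"claw":1},
  {"x":0,"y":0,"z":0.008,"roll":0,"claw":1},
  {"x":0,"y":0,"z":0.008,"roll":0,"claw":1},
  {"x":0,"y":0,"z":0.006,"roll":0,"claw":1},
  {"x":0,"y":0,"z":0,"roll":0,"claw":1},
])

```text
clock: 20.6
position: [492.3, 95.0, 30.4]
tool_rot: [-0.001, 1.0, -0.0, -0.001]
wrist_force: [-0.4, -0.3, 0.5]
width: 0.0
gripper_force: 0.0
```

```bash
python3 - <<'E'
from h import *
p,_=look('top'); st=ctrl.sense(); P,m=plate_pts(p); print(fit(P,[599.4,9])); r=rel(st); print(st['position'],st['wrist_force'],r)
arc(r[1],2.405-.22,12,139,st['position'][:2])
E
```

```text
(array([6.00216329e+02, 1.07038038e+01, 2.27032505e-01]), np.float64(7.173685399799323))
[492.87001148  95.04666557  31.11541182] [ 0.04102712 -0.4618318   0.32675633] (np.float64(136.94037793674968), np.float64(2.462160593842898))
x -0.0004 y 0.0038
x -0.0021 y 0.0024
x -0.0022 y 0.0024
x -0.0022 y 0.0023
x -0.0023 y 0.0023
x -0.0023 y 0.0022
x -0.0024 y 0.0022
x -0.0024 y 0.0021
x -0.0025 y 0.0021
x -0.0025 y 0.0020
x -0.0026 y 0.0019
x -0.0026 y 0.0019
```

>>> apply_moves([
  {"x":-0.0012,"y":0.0033,"z":0,"roll":0,"claw":1},
  {"x":-0.0021,"y":0.0025,"z":0,"roll":0,"claw":1},
  {"x":-0.0022,"y":0.0024,"z":0,"roll":0,"claw":1},
  {"x":-0.0022,"y":0.0023,"z":0,"roll":0,"claw":1},
  {"x":-0.0022,"y":0.0023,"z":0,"roll":0,"claw":1},
  {"x":-0.0023,"y":0.0022,"z":0,"roll":0,"claw":1},
  {"x":-0.0024,"y":0.0022,"z":0,"roll":0,"claw":1},
  {"x":-0.0016,"y":0.0015,"z":0,"roll":0,"claw":1},
])

```text
clock: 21.45
position: [509.3, 112.8, 31.9]
tool_rot: [-0.001, 1.0, -0.001, -0.001]
wrist_force: [-2.1, -5.1, 0.5]
width: 0.4
gripper_force: 2.1
```

```bash
cat > chk.py <<'E'
from h import *
p,_=look('top'); st=ctrl.sense(); P,m=plate_pts(p); print(fit(P,[599.8,10])); r=rel(st); print(st['position'],np.round(st['wrist_force'],1),r)
p,_=look('scene')
for q in finder.mark_of(p,'pin_knob')[:2]: print(q)
print(proj(p,[[595.7,-125.7,108],[595.7,-125.7,90]]).round(1).tolist())
E
python3 chk.py
```

```text
(array([6.00160343e+02, 1.00960941e+01, 1.10690357e-01]), np.float64(7.594702589037483))
[509.51936851 113.11759562  31.82178779] [-1.6 -4.3  0.6] (np.float64(137.54636176582653), np.float64(2.282938728479788))
{'pixel': [407.0, 222.3], 'confidence': 0.83}
[[403.7, 223.8], [402.4, 234.1]]
```

>>> apply_moves([
  {"x":-0.0012,"y":0.001,"z":0,"roll":0,"claw":1},
  {"x":-0.0012,"y":0.001,"z":0,"roll":0,"claw":1},
  {"x":-0.0012,"y":0.001,"z":0,"roll":0,"claw":1},
  {"x":-0.0012,"y":0.001,"z":0,"roll":0,"claw":1},
  {"x":-0.0012,"y":0.0009,"z":0,"roll":0,"claw":1},
  {"x":-0.0012,"y":0.0009,"z":0,"roll":0,"claw":1},
  {"x":-0.0012,"y":0.0009,"z":0,"roll":0,"claw":1},
  {"x":-0.0008,"y":0.0006,"z":0,"roll":0,"claw":1},
])

```text
clock: 22.4
position: [518.3, 121.0, 31.5]
tool_rot: [-0.001, 1.0, -0.0, -0.0]
wrist_force: [-1.9, -3.8, -0.3]
width: -0.1
gripper_force: 1.5
```

```bash
python3 chk.py
```

```text
(array([6.00114218e+02, 1.06739943e+01, 2.27009946e-02]), np.float64(8.095922784251247))
[518.48637922 121.20665107  31.53966168] [-1.9 -2.4 -0.2] (np.float64(138.33779878297065), np.float64(2.1955516848071452))
{'pixel': [408.5, 224.3], 'confidence': 0.75}
[[403.7, 223.8], [402.4, 234.1]]
```

>>> apply_moves([
  {"x":-0.0005,"y":0.0004,"z":0,"roll":0,"claw":1},
  {"x":-0.0005,"y":0.0004,"z":0,"roll":0,"claw":1},
  {"x":-0.0005,"y":0.0004,"z":0,"roll":0,"claw":1},
  {"x":-0.0005,"y":0.0003,"z":0,"roll":0,"claw":1},
  {"x":-0.0005,"y":0.0004,"z":0,"roll":0,"claw":1},
  {"x":-0.0005,"y":0.0003,"z":0,"roll":0,"claw":1},
  {"x":-0.0004,"y":0.0003,"z":0,"roll":0,"claw":1},
  {"x":0,"y":0,"z":0,"roll":0,"claw":1},
])

```text
clock: 23.35
position: [522.0, 123.8, 31.8]
tool_rot: [-0.001, 1.0, 0.0, -0.0]
wrist_force: [-1.7, -3.2, -1.3]
width: -0.4
gripper_force: 1.3
```

```bash
python3 chk.py
```

```text
(array([ 6.00193295e+02,  1.03530253e+01, -1.61772431e-02]), np.float64(8.352779463995294))
[522.04568945 123.83283292  31.76154405] [-2.2 -2.  -1.9] (np.float64(138.45674009240506), np.float64(2.163601040087287))
{'pixel': [406.3, 224.9], 'confidence': 0.97}
[[403.7, 223.8], [402.4, 234.1]]
```

>>> apply_moves([
  {"x":-0.0003,"y":0.0002,"z":0,"roll":0,"claw":1},
  {"x":-0.0003,"y":0.0002,"z":0,"roll":0,"claw":1},
  {"x":-0.0003,"y":0.0002,"z":0,"roll":0,"claw":1},
  {"x":-0.0003,"y":0.0002,"z":0,"roll":0,"claw":1},
  {"x":-0.0003,"y":0.0002,"z":0,"roll":0,"claw":1},
  {"x":0,"y":0,"z":0,"roll":0,"claw":1},
  {"x":0,"y":0,"z":0,"roll":0,"claw":1},
  {"x":0,"y":0,"z":0,"roll":0,"claw":1},
])

```text
clock: 24.3
position: [523.8, 124.9, 31.9]
tool_rot: [-0.001, 1.0, 0.0, 0.0]
wrist_force: [-2.4, -1.0, -1.4]
width: -0.1
gripper_force: 0.9
```

```bash
python3 chk.py
```

```text
(array([ 6.00204167e+02,  1.02415605e+01, -2.98200401e-02]), np.float64(8.513048335095766))
[523.74890415 124.88594492  31.96904302] [-1.1 -1.7 -1.6] (np.float64(138.39306533721108), np.float64(2.149141939274221))
{'pixel': [403.7, 235.5], 'confidence': 0.76}
[[403.7, 223.8], [402.4, 234.1]]
```

The knob has dropped to the home height (row 235.5), with low force. Backing off and lifting clear.

>>> apply_moves([
  {"x":0.002,"y":-0.0015,"z":0,"roll":0,"claw":1},
  {"x":0.004,"y":-0.003,"z":0,"roll":0,"claw":1},
  {"x":0.003,"y":0,"z":0,"roll":0,"claw":1},
  {"x":0.001,"y":0,"z":-0.01,"roll":0,"claw":1},
  {"x":0,"y":0,"z":-0.03,"roll":0,"claw":1},
  {"x":0,"y":0,"z":-0.04,"roll":0,"claw":1},
  {"x":0,"y":0,"z":-0.04,"roll":0,"claw":1},
  {"x":0,"y":0,"z":-0.04,"roll":0,"claw":1},
])

```text
clock: 25.25
position: [513.5, 120.2, 194.5]
tool_rot: [-0.001, 1.0, 0.0, 0.001]
wrist_force: [0.8, -0.2, 0.5]
width: 0.3
gripper_force: 0.0
```

>>> apply_moves([
  {"x":0.025,"y":0.03,"z":-0.02,"roll":0,"claw":1},
  {"x":0.025,"y":0.03,"z":0,"roll":0,"claw":1},
  {"x":0.025,"y":0.03,"z":0,"roll":0,"claw":1},
  {"x":0.025,"y":0.03,"z":0,"roll":0,"claw":1},
  {"x":0.02,"y":0.02,"z":0,"roll":0,"claw":1},
  {"x":0,"y":0,"z":0,"roll":0,"claw":1},
  {"x":0,"y":0,"z":0,"roll":0,"claw":1},
  {"x":0,"y":0,"z":0,"roll":0,"claw":1},
])

```text
clock: 26.05
position: [394.0, 259.5, 212.3]
tool_rot: [-0.0, 1.0, 0.0, 0.001]
wrist_force: [0.0, -0.3, 0.6]
width: -0.2
gripper_force: 0.0
```

```bash
python3 chk.py; python3 - <<'E'
from h import *
p,_=look('scene'); q,_=look('top')
a=cv2.resize(p['frame'][130:330,200:500],(780,300) if 0 else (450,300)); b=cv2.resize(q['frame'][80:310,150:450],(345,300) if 0 else (350,300))
cv2.imwrite('pics/end.png',np.hstack([a,b])[:,:,::-1])
E
```

```text
(array([ 6.00445422e+02,  9.86614228e+00, -3.23906555e-02]), np.float64(4.258443802300066))
[394.07353939 259.38153062 212.12266832] [-0.7  0.2 -0.6] (np.float64(323.8052907260768), np.float64(2.257646467375885))
{'pixel': [402.9, 233.6], 'confidence': 0.72}
[[403.7, 223.8], [402.4, 234.1]]
```

View pics/end.png

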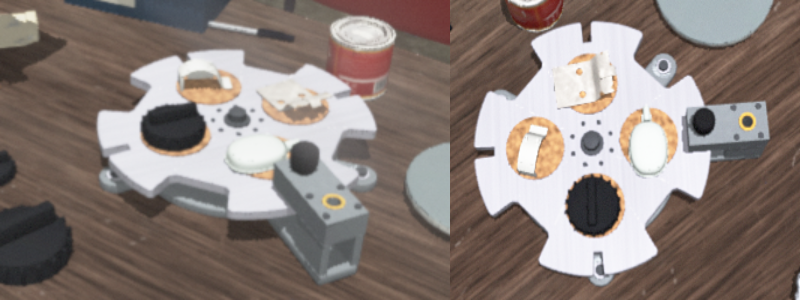

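The knob is down on the bracket (left view 304,157), the cap is at the front (right view 595,205), and the arm is clear. Handing in.

```bash
python3 -c "
from plant import ctrl
print(ctrl.job_done())"
```

```text
the job is handed in; nothing more can be done
None
```

The fuel cap is at the front and the plate is locked: the drop pin fell home in the guide hole with its knob down on the bracket, and the job was handed in at about 26 s with the arm clear.

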